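# Pull the bench-shelf board out to its scored line and hold it

### The job

A colleague is about to fit a label strip under the front edge of the bench shelf's loose board. First take the headset off the board and hang it by its headband over the towel rail (lower it on, do not drop it), and let go of it; then slide the board straight out over the shelf's front, the side away from you, until the line scored across it is flush with the outer edge of the shelf's front rail. That far out the board tips if it is let go, so finish while still holding it there, level and resting on the front rail; leave everything else on the counter where it is.

Things in the scene. Friction and masses are not known exactly. Their poses are not given: they have to be found in the camera images.
- headset: Black cordless headset (0.18 kg), a stiff inverted U standing on its two ear cups on the board: 152 mm wide over the cups (its y), 56 mm deep (its x), 155 mm high; 82 mm free between the ear pads. Origin: between the cups, level with their undersides; z up.
- headset_crown (a point): Centre of the top of the headset's band, 155 mm above the cups' undersides; same axes as the headset. Here the band is 30 mm wide along x (pinch it across this from above), flat for 54 mm along y and 17 mm thick with its cushion: the cushion's underside is 138 mm above the cups' undersides.
- towel_rail: Chromed counter towel rail, fixed to the counter: a round bar 12 mm thick and 260 mm long along its own x between two posts, its top 155 mm above the counter; round feet of 52 mm diameter. It stands on the left or the right of the bench shelf. Origin: on the counter under the middle of the bar.
- rail_mid (a point): Middle of the bar's top, 155 mm above the counter; x runs along the bar. A headset hung over it has its own x along the bar, either way round, its crown cushion on the bar and a cup down each side, the cups' undersides about 17 mm above the counter.
- bench_shelf: Low beige bench shelf fixed to the counter: a frame of 20 mm square tube 320 mm wide (its y), 220 mm deep (its x) and 120 mm high with cartons stored below. Its x axis points out of its front, away from the robot. Origin: on the counter under its middle.
- shelf_edge (a point): Middle of the outer top edge of the bench shelf's front rail, 110 mm in front of the shelf's origin, 120 mm above the counter; x points outward (the way the board is slid), y along the rail.
- board: Loose white laminate shelf board (0.45 to 0.9 kg) lying flat on the shelf's frame, free to slide: 220 mm deep (its x, pointing out of the front), 280 mm wide (its y), 12 mm thick, with an upstand along the whole rear edge, 10 mm thick and rising 28 mm above the board's top. Origin: centre of the underside. There are no guides at the sides.
- board_lip (a point): Middle of the top of the board's rear upstand, 105 mm behind the board's origin and 40 mm above its underside; the upstand runs along y and can be pinched from above across its 10 mm thickness.
- board_line (a point): Middle of the dark scored line (3 mm wide) that runs across the whole board along y, on the board's top 40 mm behind its origin; with the line over the shelf's edge 150 mm of the board stand out and its centre of mass lies about 30 mm beyond the edge.
- balance: Cream electronic balance with a round pan, 290 mm along x by 200 mm by 77 mm high, fixed to the counter on the other side of the bench shelf from the towel rail. Origin: on the counter near its middle. Bystander.
- amber_bottle: Amber glass bottle, 60 mm diameter, 150 mm high, loose. Origin: centre of underside. Bystander.
- white_jar: White plastic jar, 68 mm diameter, 95 mm high, loose. Origin: centre of underside. Bystander.
- mortar: White ceramic mortar, 100 mm diameter, 55 mm high, loose. Origin: centre of underside. Bystander.
- spatula: Yellow powder spoon, 170 mm long, lying on the counter just beyond the bench shelf, beside the label strip. Origin: middle of underside. Bystander.
- label_strip: Clear plastic label strip, 270 mm long, 26 mm wide, 10 mm high, lying on the counter just beyond the bench shelf. Origin: centre of underside. Bystander.
- beaker: Glass beaker, 68 mm diameter, 85 mm high, near the robot on its left. Origin: centre of underside. Bystander.
- carton: White medicine carton, 75 x 45 x 60 mm, near the robot on its right. Origin: centre of underside. Bystander.
There are look-alikes about, which are no part of the job. There is more than one size of the headset; the one meant has the size given above.

How it is judged:
On the way, in this order (a step that is already met when the one before it is completed fails the run):
1. the headset hangs over the bar of the towel rail by its headband, let go and still (contact force between headset and towel_rail above 0.4 N and contact force between headset and the fingers below 0.1 N and height (world z) of headset_crown above 0.158 m and horizontal distance between headset_crown and rail_mid below 0.12 m and y of headset_crown in the frame of rail_mid between -0.04 and 0.04 m and angle between headset's own z axis and vertical below 0.4 rad and linear speed of headset below 0.1 m/s), for 0.3 s.
2. the board is slid out until its line is flush with the outer edge of the front rail (x of board_line in the frame of shelf_edge between -0.008 and 0.008 m), for 0.2 s.
At the end, for the whole second after the job is handed in: Fingers hold the board: line within 8 mm of the rail's edge, 25 mm of centred, 0.1 rad of straight, 0.05 rad of level, still, resting on the shelf. The headset hangs on the towel rail by its crown, tilted under 0.4 rad, untouched by the robot (all of step 2 and y of board_line in the frame of shelf_edge between -0.025 and 0.025 m and angle between the x axis of board and the x axis of bench_shelf, either way round below 0.1 rad and angle between board's own z axis and vertical below 0.05 rad and contact force between board and the fingers above 0.5 N and contact force between board and bench_shelf above 0.5 N and linear speed of board below 0.02 m/s and contact force between headset and towel_rail above 0.4 N and contact force between headset and the arm below 0.1 N and contact force between headset and the fingers below 0.1 N and height (world z) of headset_crown above 0.158 m and horizontal distance between headset_crown and rail_mid below 0.12 m and y of headset_crown in the frame of rail_mid between -0.04 and 0.04 m and angle between headset's own z axis and vertical below 0.4 rad); the arm keeps its last pose, push and grip.
It fails at once if the board tips (more than 0.12 rad from level) (angle between board's own z axis and vertical above 0.12 rad).
It fails at once if the headset is dropped (falls faster than 0.6 m/s out of the fingers) (contact force between headset and the fingers below 0.05 N and linear speed of headset above 0.6 m/s).
It fails at once if a bystander on the counter is moved by more than 30 mm (distance of any of amber_bottle, white_jar, mortar, spatula, label_strip, beaker, carton from where it was at the start of the episode above 0.03 m).
It also fails if it takes over 58 s, if anything falls off the work surface, if the arm or the gripper's body presses on something with over 40 N, if the wrist force passes 120 N, or if a joint passes its speed limit or range.

### The arm

A 7-joint arm with a two-finger parallel gripper is mounted at the origin on the work surface. World frame = base frame: x ahead of the robot, y to its left, z up, the work surface at z = 0. Lengths are in m, angles in rad, forces in N, time in s.
With the tool pointing down it reaches from about 0.425 to 0.825 m from the base axis. Payload 3.6 kg.
Tool frame: the origin (TCP) lies midway between the tips of the shut fingers; the grasp point (between the pads) lies 19 mm behind it; z points along the fingers, y is the line along which they close (so a half turn about z gives the same grasp; the last joint's range is limited). The gripper opens to 85 mm and grips with 20 to 120 N. Pads are 22 mm wide; open, the fingers measure 114 mm over their backs; the gripper's body (76 mm by 85 mm) begins 54 mm behind the grasp point. The pads swing forward as they close: fully open they stand 13 mm farther back than shut.
Start: joints at [1.101, 0.615, -0.013, 1.423, 0.008, 1.103, -0.04], TCP at [0.279, -0.587, 0.231] pointing down, gripper open.
Joint ranges: [-3.12, 3.12], [-0.3, 2.06], [-1.34, 1.32], [0.26, 2.42], [-1.36, 4.5], [0.01, 1.98], [-2.84, 2.84]. Speed limits (rad/s): [2.79, 2.79, 3.14, 3.14, 3.14, 3.14, 3.14].

### API

Orientations are given as a unit quaternion [w, x, y, z].
In Python, from bench import get_obs, capture, get_calibration, finish_job gives the robot as it stands.
- The arm moves only by the tool jog_arm, never from a script. Its argument "targets" is a list of rows, each an object of numbers: "tx", "ty", "tz": the shift along the tool's x, y, z in units of 25 cm (1.0 is 25 cm); "spin": the turn about the tool's z in units of pi/4 rad (1.0 is pi/4 rad); "gripper": the opening, from 0 (shut) to 1 (fully open). In form: [{"tx": .., "ty": .., "tz": .., "spin": .., "gripper": ..}, ...]. A call has 1 to 10 rows; each row is the pose to reach, as a shift and turn from the pose commanded when the call began, along the tool's axes at that moment; what a row does not reach only later rows make up. A row lasts 1/8 s, in which the tool goes at most 62.5 mm and 10.7 degrees, less where a joint would pass 70% of its speed; a pose out of reach is approached as far as the arm can. A call with a number of a shift or a turn outside -1 to 1 is refused whole. A call with a gripper value outside its range is refused whole. The fingers move at their own pace and stop on an object; "grip_force" is the grip in N (left out, the last holds). Time passes only in rows, so rows that repeat a pose let the fingers close. It gives the time, the measured TCP pose, the force, the opening and the grip force at its end, in the units of the state.
- get_obs(): the state, without advancing time (a new reading comes with each control period).
- capture(name): name is "side" or "top" or "wrist"; returns (picture, depth): 420x560x3 uint8, blue, green, red; 420x560 float32, m along the optical axis (not along the pixel's ray), 0 where there is no reading.
- get_calibration(name): a dict with "K" (3x3 intrinsics, pixels), "camera_from_world" (4x4, takes a point from world to camera coordinates). Camera axes: x right, y up, looking along -z (the intrinsics and any distortion apply to the point x, -y, -z); pixel columns grow to the right and rows downward; lengths in m; the calibration is good to about 2 mm. The wrist camera is an equidistant fisheye: a pixel r from the principal point sees the ray r / f radians off the axis. A picture is of the moment at which its call begins: read the wrist's pose just before it. get_calibration takes no time and is no camera call; for the wrist camera it gives the pose at the moment of the call.
- finish_job(): hands the job in; it is judged then, once.
The state is a dict: "clock": time; "joints": joint angles; "dq": joint speeds; "effort": joint torques, N m; "tool_pos": TCP position; "orientation": TCP orientation; "force": force on the tool from outside, world axes, zero at the start; "torque": the same for the moment, N m; "finger_gap": finger opening in m; "grip_force": force on a finger pad.
Only numpy, scipy, OpenCV 4.12 (cv2) and the standard library are available. Lean on these libraries where they do the work, as an engineer would, in place of code of your own. Each camera call takes 0.05 s, during which the arm holds its last target. There are 200 camera calls.

## Working session

There is one attempt and no reset: what is moved stays moved. The work goes in short steps, Python scripts to look and compute and a tool call to move; the robot and the scene stay as the last step left them, time stands still between calls to the robot, and variables do not carry over. Pictures are saved under pics/ and viewed, at most 10 in all, crops included, and the job is handed in when it is done.

Besides the shell and the picture viewer there is one more tool, called as name([rows], argument=value, ...), one row to a line, values as JSON. jog_arm: Moves the arm, as the interface text tells. Its arguments: {"type":"object","properties":{"targets":{"type":"array","items":{"type":"object","properties":{"tx":{"type":"number","minimum":-1,"maximum":1},"ty":{"type":"number","minimum":-1,"maximum":1},"tz":{"type":"number","minimum":-1,"maximum":1},"spin":{"type":"number","minimum":-1,"maximum":1},"gripper":{"type":"number"}}}},"grip_force":{"type":"number"}},"required":["targets"]}

```bash
mkdir -p pics
cat > h.py <<'E'
import numpy as np, cv2
from bench import get_obs, capture, get_calibration, finish_job
def grab(n):
    c=get_calibration(n); im,d=capture(n); return im,d,np.array(c['K']),np.array(c['camera_from_world'])
def cloud(d,K,T):
    v,u=np.mgrid[:d.shape[0],:d.shape[1]]
    x=(u-K[0,2])/K[0,0]*d; y=(v-K[1,2])/K[1,1]*d
    P=np.stack([x,-y,-d,np.ones_like(d)],-1)
    W=P@np.linalg.inv(T).T
    W=W[...,:3]; W[d==0]=np.nan
    return W
E
python3 - <<'E'
from h import *
print(get_obs())
for n in('top','side'):
    im,d,K,T=grab(n); cv2.imwrite(f'pics/{n}0.png',im); np.savez(f'{n}0.npz',im=im,d=d,K=K,T=T); print(n,K.tolist(),np.linalg.inv(T).round(3).tolist(),get_calibration(n).keys())
E
```

```text
{'clock': 0.0, 'joints': array([ 1.1015285 ,  0.6159177 , -0.01265262,  1.42494183,  0.00811605,
        1.10341981, -0.04041261]), 'dq': array([ 0.00129032, -0.00155404, -0.00111609,  0.00051005, -0.00091825,
       -0.000594  ,  0.00097003]), 'effort': array([-6.65420794e-04, -4.69222569e+01,  2.59440020e-01, -1.71038389e+01,
        1.00545102e-02,  9.64386767e-03,  1.75743094e-05]), 'tool_pos': array([ 0.27816983, -0.58659521,  0.23012483]), 'orientation': array([-1.28227733e-03,  9.75583654e-01,  2.19624216e-01, -3.05632337e-04]), 'force': array([ 0.33735002, -0.23243446, -0.83570306]), 'torque': array([ 0.04644454, -0.01491429, -0.05211695]), 'grip_force': 0.0, 'finger_gap': 0.085732018799971}
top [[531.148219577068, 0.0, 274.64128219448816], [0.0, 531.148219577068, 206.07718659775776], [0.0, 0.0, 1.0]] [[0.083, 0.977, -0.199, 0.192], [-0.997, 0.082, -0.013, -0.011], [0.003, 0.199, 0.98, 1.611], [0.0, 0.0, 0.0, 1.0]] dict_keys(['K', 'camera_from_world'])
side [[524.7841690271982, 0.0, 280.43619199797763], [0.0, 524.7841690271982, 209.1174542972581], [0.0, 0.0, 1.0]] [[-0.71, 0.421, -0.565, -0.232], [-0.704, -0.41, 0.579, 0.727], [0.012, 0.809, 0.588, 0.921], [0.0, 0.0, 0.0, 1.0]] dict_keys(['K', 'camera_from_world'])
```

View pics/top0.png

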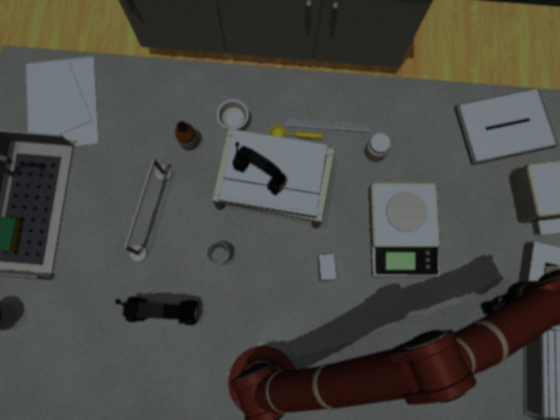

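View pics/side0.png

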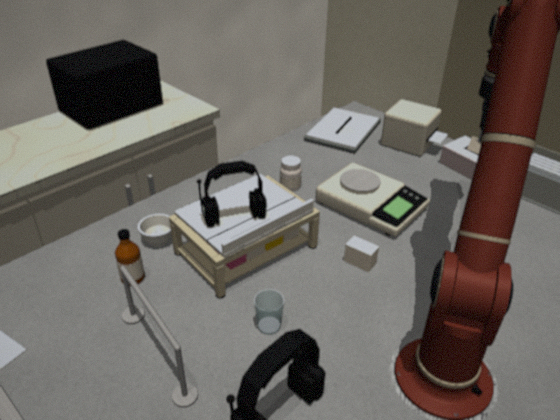

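Top view: the headset on the board is at (260,168). A look-alike headset, apparently larger, stands on the counter at (160,310). The towel rail is at (150,210), left of the shelf at (275,175). I'm measuring both headsets next and checking the choice in a crop.

```bash
cat > m.py <<'E'
from h import *
def rect(P): 
    r=cv2.minAreaRect((P[:,:2]*1000).astype(np.float32)); return np.round(r[0],1),np.round(r[1],1),round(r[2],1)
A={}
for n in('top','side'):
    z=np.load(n+'0.npz'); A[n]=(z['im'].astype(int),cloud(z['d'],z['K'],z['T']))
def box(n,x0,x1,y0,y1,z0,z1):
    im,W=A[n]; m=(W[...,0]>x0)&(W[...,0]<x1)&(W[...,1]>y0)&(W[...,1]<y1)&(W[...,2]>z0)&(W[...,2]<z1)
    return W[m],im[m],m
im,W=A['top']
for nm,(u,v) in dict(hs=(262,163),decoy=(160,310),railA=(160,165),railB=(138,250),bal=(405,220),line=(280,188),sc=(222,190),mid=(145,205)).items(): print(nm,W[v,u].round(3))
E
cat > a.py <<'E'
from m import *
for n in A:
    print(n)
    P,c,m=box(n,.45,.85,-.25,.25,.2,.36); print('hs high',len(P),P.mean(0).round(4),P[:,2].max(),rect(P) )
    for a in(.22,.25,.27,.28): 
        q=P[P[:,2]>a]; print(a,len(q),rect(q) if len(q)>3 else '')
    P,c,m=box(n,.4,.85,-.25,.25,.12,.145); w=c.min(1)>110; print('board',w.sum(),np.median(P[w],0).round(4),rect(P[w]))
    P,c,m=box(n,.4,.85,-.25,.25,.15,.185); w=c.min(1)>100; print('lip',w.sum(),np.median(P[w],0).round(4),rect(P[w]) if w.sum()>3 else '')
    P,c,m=box(n,.35,.85,.2,.5,.135,.175); print('rail',len(P),P.mean(0).round(4),rect(P) if len(P)>3 else '')
    P,c,m=box(n,.15,.45,.1,.5,.06,.4); print('decoy',len(P),P[:,2].max() if len(P) else 0, rect(P) if len(P)>3 else '')
im=A['side'][0].astype(np.uint8)
cv2.imwrite('pics/crop0.png',cv2.convertScaleAbs(cv2.resize(im[150:300,100:340],None,fx=3,fy=3,interpolation=cv2.INTER_CUBIC),alpha=1.3,beta=20))
E
python3 a.py
```

```text
hs [0.57  0.048 0.289]
decoy [0.177 0.284 0.194]
railA [ 0.621  0.382 -0.006]
railB [0.347 0.41  0.011]
bal [ 0.494 -0.377  0.072]
line [ 0.535 -0.003  0.174]
sc [0.525 0.162 0.136]
mid [0.488 0.41  0.001]
top
hs high 693 [0.5755 0.0564 0.2706] 0.29435829625481436 (array([582. ,  64.1]), array([158.1,  40.5]), 62.6)
0.22 654 (array([582.1,  67.5]), array([153.6,  35.2]), 59.4)
0.25 583 (array([582.6,  68. ]), array([147.7,  33.2]), 60.8)
0.27 485 (array([578.7,  60.5]), array([111.3,  31.9]), 61.8)
0.28 329 (array([578.1,  59.2]), array([88. , 31.7]), 61.7)
board 4853 [ 0.5908 -0.0053  0.1311] (array([591.7,  19. ]), array([310.2, 218.4]), 83.5)
lip 232 [0.4861 0.0295 0.1592] (array([485.9,  29.8]), array([278.3,   7.6]), 85.0)
rail 468 [0.5122 0.3712 0.1525] (array([538.2, 365.5]), array([ 49.4, 382.6]), 71.4)
decoy 1670 0.2104193200165394 (array([274.2, 299.2]), array([285.5, 287.4]), 74.2)
side
hs high 846 [0.5801 0.0691 0.2646] 0.2903379522430882 (array([582.6,  64.8]), array([152.8,  39.6]), 59.3)
0.22 768 (array([582.6,  64.8]), array([152.8,  39.6]), 59.3)
0.25 638 (array([584.7,  68.2]), array([143.9,  37.1]), 61.9)
0.27 511 (array([579.7,  58.6]), array([111.8,  37. ]), 62.8)
0.28 279 (array([579.8,  58.9]), array([81.5, 36.9]), 60.6)
board 3651 [0.5911 0.0333 0.1313] (array([591.5,  18.1]), array([317.6, 227.8]), 83.9)
lip 388 [0.4859 0.0322 0.159 ] (array([517.5,  17.9]), array([273.4, 135.1]), 72.8)
rail 703 [0.5055 0.3722 0.1515] (array([538.2, 363.7]), array([ 48.5, 384.1]), 71.4)
decoy 4757 0.20318550049124684 (array([275.4, 293.6]), array([286.1, 289.1]), 74.8)
```

View pics/crop0.png

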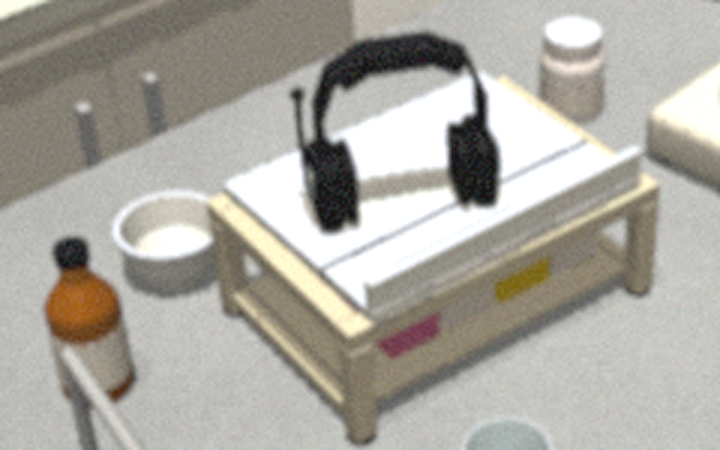

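The crop shows the chosen headset standing on the white board, band crown at about (400,50), with the scored line behind it. It measures about 152 mm wide with its crown at z≈0.29. The counter headset stands about 205 mm high, so it is the wrong size. Next I'm fitting the rail bar and the shelf frame.

```bash
cat > b.py <<'E'
from m import *
rng=np.random.default_rng(0)
def ransac(P,t=.004,n=500):
    best=None
    for _ in range(n):
        a,b=P[rng.choice(len(P),2,replace=False)][:,:2]; d=b-a; L=np.hypot(*d)
        if L<.03: continue
        r=abs((P[:,0]-a[0])*d[1]-(P[:,1]-a[1])*d[0])/L
        if best is None or (r<t).sum()>best.sum(): best=r<t
    Q=P[best]; c=Q.mean(0); w=np.linalg.svd(Q-c,full_matrices=False)[2][0]; w*=np.sign(w[0]); s=(Q-c)@w
    return Q,c,w,s
allP=[]
for n in A:
    P,c,m=box(n,.33,.75,.25,.5,.14,.168); Q,c,w,s=ransac(P)
    print('rail',n,len(Q),c.round(4),np.degrees(np.arctan2(w[1],w[0])).round(2),'ends',(c+w*s.min()).round(3),(c+w*s.max()).round(3),'mid',(c+w*(s.min()+s.max())/2).round(4))
    # lip top
    P,c,m=box(n,.44,.52,-.2,.25,.152,.168); Q,c,w,s=ransac(P); 
    u=w*np.sign(w[1]); s=(Q-c)@u
    print('lip',len(Q),(c+u*(s.min()+s.max())/2).round(4),np.ptp(s),np.degrees(np.arctan2(u[1],u[0])).round(2))
    # line: dark pixels on board
    P,c,m=box(n,.5,.6,-.15,.2,.125,.14); k=c.mean(1)<110; Q,c_,w,s=ransac(P[k]); u=w*np.sign(w[1]);s=(Q-c_)@u
    print('line',len(Q),(c_+u*(s.min()+s.max())/2).round(4),np.ptp(s),np.degrees(np.arctan2(u[1],u[0])).round(2))
    # beige shelf top: color sat
    im=A[n][0]; P,c,m=box(n,.4,.8,-.25,.3,.108,.135)
    k=(c[:,2]-c[:,0]>25); print('beige',k.sum(),rect(P[k]),np.median(P[k],0).round(4))
    cv2.imwrite(f'/tmp/{n}.png',np.where(m,255,0))
    q=P[k]; print('x range',np.percentile(q[:,0],[1,99]).round(3),'y',np.percentile(q[:,1],[1,99]).round(3))
E
python3 b.py
cat > go.py <<'E'
import sys; from h import *
from scipy.spatial.transform import Rotation as R
def plan(x,y,z,yaw=None):
    o=get_obs(); q=o['orientation']; M=R.from_quat([q[1],q[2],q[3],q[0]]).as_matrix(); d=M.T@(np.array([x,y,z])-o['tool_pos'])
    cur=np.degrees(np.arctan2(M[1,1],M[0,1])); s=0 if yaw is None else -((yaw-cur+90)%180-90)
    print('clk',o['clock'],'pos',o['tool_pos'].round(4),'yawY',cur.round(2),'t',(d/.25).round(4),'spin',round(s/45,4),'F',o['force'].round(2),'gap',round(o['finger_gap'],4),'z',M[:,2].round(4))
if __name__=='__main__': plan(*map(float,sys.argv[1:]))
E
python3 go.py .579 .059 .40 -28.4
```

```text
hs [0.57  0.048 0.289]
decoy [0.177 0.284 0.194]
railA [ 0.621  0.382 -0.006]
railB [0.347 0.41  0.011]
bal [ 0.494 -0.377  0.072]
line [ 0.535 -0.003  0.174]
sc [0.525 0.162 0.136]
mid [0.488 0.41  0.001]
rail top 307 [0.4626 0.3871 0.1537] -9.78 ends [0.331 0.41  0.153] [0.599 0.364 0.154] mid [0.4651 0.3866 0.1537]
lip 287 [0.4826 0.0295 0.1588] 0.27795102629734936 85.01
line 212 [0.5503 0.0225 0.1313] 0.28136759947417167 85.16
beige 56 (array([696.3, 286.4]), array([19.5, 41.4]), 70.4) [0.6935 0.2872 0.1123]
x range [0.68  0.717] y [0.277 0.299]
rail side 482 [0.4513 0.3914 0.1524] -9.82 ends [0.332 0.412 0.152] [0.6   0.366 0.153] mid [0.4659 0.3889 0.1525]
lip 386 [0.4829 0.0279 0.1576] 0.28034195044042776 85.23
line 31 [0.5886 0.0797 0.1341] 0.1557047924995222 90.06
beige 792 (array([594.1,  81.9]), array([454.9, 222.6]), 83.3) [0.5821 0.1636 0.1193]
x range [0.466 0.708] y [-0.148  0.298]
clk 0.1 pos [ 0.2782 -0.5867  0.2302] yawY -64.63 t [ 2.1938 -1.8196 -0.6748] spin -0.805 F [ 0.74 -0.31 -0.39] gap 0.0855 z [-0.001   0.0021 -1.    ][ WARN:0@0.994] global loadsave.cpp:1063 imwrite_ Unsupported depth image for selected encoder is fallbacked to CV_8U.
```

jog_arm([
  {"tx": 0.2, "ty": -0.17, "tz": -0.675, "spin": -0.2},
  {"tx": 0.4, "ty": -0.34, "tz": -0.675, "spin": -0.4},
  {"tx": 0.7, "ty": -0.6, "tz": -0.675, "spin": -0.6},
  {"tx": 0.9, "ty": -0.8, "tz": -0.675, "spin": -0.805},
  {"tx": 1.0, "ty": -0.9, "tz": -0.675, "spin": -0.805},
  {"tx": 1.0, "ty": -0.9, "tz": -0.675, "spin": -0.805},
  {"tx": 1.0, "ty": -0.9, "tz": -0.675, "spin": -0.805},
])

```text
invalid input at $.targets[0]: expected keys tx, ty, tz, spin, gripper
```

```bash
python3 go.py .579 .059 .40 -28.4
```

```text
clk 0.1 pos [ 0.2782 -0.5867  0.2302] yawY -64.63 t [ 2.1938 -1.8196 -0.6748] spin -0.805 F [ 0.74 -0.31 -0.39] gap 0.0855 z [-0.001   0.0021 -1.    ]
```

jog_arm([
  {"tx": 0.2, "ty": -0.17, "tz": -0.3, "spin": -0.2, "gripper": 1},
  {"tx": 0.4, "ty": -0.34, "tz": -0.5, "spin": -0.4, "gripper": 1},
  {"tx": 0.7, "ty": -0.6, "tz": -0.675, "spin": -0.6, "gripper": 1},
  {"tx": 0.9, "ty": -0.8, "tz": -0.675, "spin": -0.805, "gripper": 1},
  {"tx": 1.0, "ty": -0.9, "tz": -0.675, "spin": -0.805, "gripper": 1},
  {"tx": 1.0, "ty": -0.9, "tz": -0.675, "spin": -0.805, "gripper": 1},
  {"tx": 1.0, "ty": -0.9, "tz": -0.675, "spin": -0.805, "gripper": 1},
])

```text
clock: 0.98
tool_pos: [0.4103, -0.2718, 0.4013]
orientation: [0.0, 0.857, 0.516, 0.001]
force: [0.0, -0.4, -0.8]
finger_gap: 0.0853
grip_force: 0.0
```

```bash
python3 go.py .579 .059 .40 -28.4
```

```text
clk 0.975 pos [ 0.4103 -0.2718  0.4013] yawY -27.87 t [ 1.4851 -0.0218  0.0083] spin 0.0119 F [ 0.05 -0.39 -0.82] gap 0.0853 z [ 2.8e-03  9.0e-04 -1.0e+00]
```

jog_arm([
  {"tx": 0.2, "ty": 0, "tz": 0, "spin": 0.01, "gripper": 1},
  {"tx": 0.45, "ty": 0, "tz": 0, "spin": 0.01, "gripper": 1},
  {"tx": 0.7, "ty": 0, "tz": 0, "spin": 0.01, "gripper": 1},
  {"tx": 0.95, "ty": -0.02, "tz": 0, "spin": 0.01, "gripper": 1},
  {"tx": 1.0, "ty": -0.02, "tz": 0, "spin": 0.01, "gripper": 1},
])

```text
clock: 1.6
tool_pos: [0.5232, -0.05, 0.3993]
orientation: [-0.001, 0.859, 0.512, 0.0]
force: [-0.6, 0.3, 0.7]
finger_gap: 0.0856
grip_force: 0.0
```

```bash
python3 go.py .579 .059 .40 -28.4
```

```text
clk 1.6 pos [ 0.5232 -0.05    0.3993] yawY -28.4 t [ 0.4894 -0.0111 -0.002 ] spin 0.0001 F [-0.57  0.27  0.74] gap 0.0856 z [-0.0012  0.0027 -1.    ]
```

jog_arm([
  {"tx": 0.2, "ty": -0.01, "tz": 0, "spin": 0, "gripper": 1},
  {"tx": 0.4, "ty": -0.01, "tz": 0, "spin": 0, "gripper": 1},
  {"tx": 0.48, "ty": -0.01, "tz": 0, "spin": 0, "gripper": 1},
  {"tx": 0.48, "ty": -0.01, "tz": 0, "spin": 0, "gripper": 1},
  {"tx": 0.48, "ty": -0.01, "tz": 0, "spin": 0, "gripper": 1},
])

```text
clock: 2.22
tool_pos: [0.578, 0.0488, 0.4]
orientation: [0.001, 0.862, 0.507, -0.001]
force: [0.2, 0.5, 0.3]
finger_gap: 0.0855
grip_force: 0.0
```

```bash
python3 go.py .579 .059 .274 -28.4
python3 - <<'E'
from h import *
im,d,K,T=grab('wrist'); cv2.imwrite('pics/w0.png',im); print(K,np.linalg.inv(T).round(3))
E
```

```text
clk 2.225 pos [0.578  0.0488 0.4   ] yawY -29.08 t [ 0.0388 -0.0169  0.5037] spin -0.0151 F [0.2  0.49 0.33] gap 0.0855 z [-6.0e-04 -2.3e-03 -1.0e+00]
[[325.1922621    0.         271.5563994 ]
 [  0.         325.1922621  210.18114078]
 [  0.           0.           1.        ]] [[ 0.874  0.467  0.136  0.613]
 [-0.486  0.838  0.247  0.112]
 [ 0.001 -0.282  0.959  0.541]
 [ 0.     0.     0.     1.   ]]
```

View pics/w0.png

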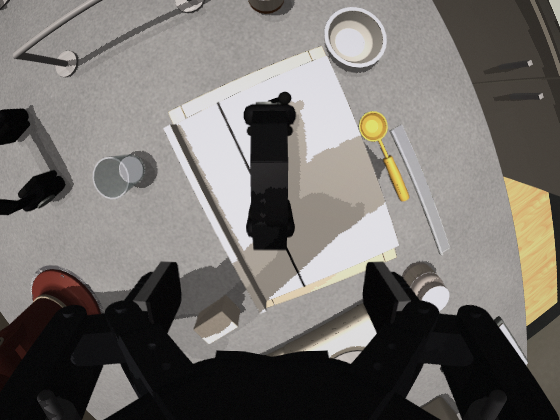

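The wrist view shows the band running vertically in the image, centred at about (270,180) between the fingertips. The yaw matches, so I descend.

jog_arm([
  {"tx": 0.039, "ty": -0.017, "tz": 0.1, "spin": -0.015, "gripper": 1},
  {"tx": 0.039, "ty": -0.017, "tz": 0.25, "spin": -0.015, "gripper": 1},
  {"tx": 0.039, "ty": -0.017, "tz": 0.38, "spin": -0.015, "gripper": 1},
  {"tx": 0.039, "ty": -0.017, "tz": 0.45, "spin": -0.015, "gripper": 1},
  {"tx": 0.039, "ty": -0.017, "tz": 0.5, "spin": -0.015, "gripper": 1},
  {"tx": 0.039, "ty": -0.017, "tz": 0.512, "spin": -0.015, "gripper": 1},
  {"tx": 0.039, "ty": -0.017, "tz": 0.512, "spin": -0.015, "gripper": 1},
  {"tx": 0.039, "ty": -0.017, "tz": 0.512, "spin": -0.015, "gripper": 1},
])

```text
clock: 3.28
tool_pos: [0.5797, 0.0624, 0.273]
orientation: [0.0, 0.858, 0.514, 0.001]
force: [0.9, -0.3, 0.2]
finger_gap: 0.0854
grip_force: 0.0
```

```bash
python3 go.py .579 .059 .272 -28.4
```

```text
clk 3.275 pos [0.5797 0.0624 0.273 ] yawY -28.18 t [-0.0133  0.0041  0.0041] spin 0.0048 F [ 0.91 -0.32  0.17] gap 0.0854 z [ 1.8e-03  3.0e-04 -1.0e+00]
```

jog_arm([
  {"tx": -0.01, "ty": 0, "tz": 0.004, "spin": 0, "gripper": 0.7},
  {"tx": -0.01, "ty": 0, "tz": 0.004, "spin": 0, "gripper": 0.5},
  {"tx": -0.01, "ty": 0, "tz": 0.004, "spin": 0, "gripper": 0.2},
  {"tx": -0.01, "ty": 0, "tz": 0.004, "spin": 0, "gripper": 0.1},
  {"tx": -0.01, "ty": 0, "tz": 0.004, "spin": 0, "gripper": 0.1},
  {"tx": -0.01, "ty": 0, "tz": 0.004, "spin": 0, "gripper": 0.1},
  {"tx": -0.01, "ty": 0, "tz": 0.004, "spin": 0, "gripper": 0.1},
], grip_force=40)

```text
clock: 4.15
tool_pos: [0.5784, 0.0601, 0.2714]
orientation: [0.0, 0.858, 0.514, 0.001]
force: [1.5, -0.3, 1.8]
finger_gap: 0.0293
grip_force: 41.6
```

```bash
python3 go.py .579 .059 .272 -28.4
```

```text
clk 4.15 pos [0.5784 0.0601 0.2714] yawY -28.18 t [-0.0028  0.004  -0.0024] spin 0.0048 F [ 1.54 -0.29  1.78] gap 0.0293 z [ 1.2e-03  1.0e-04 -1.0e+00]
```

jog_arm([
  {"tx": 0, "ty": 0, "tz": -0.05, "spin": 0, "gripper": 0.1},
  {"tx": 0, "ty": 0, "tz": -0.15, "spin": 0, "gripper": 0.1},
  {"tx": 0, "ty": 0, "tz": -0.3, "spin": 0, "gripper": 0.1},
  {"tx": 0, "ty": 0, "tz": -0.45, "spin": 0, "gripper": 0.1},
  {"tx": 0, "ty": 0, "tz": -0.55, "spin": 0, "gripper": 0.1},
  {"tx": 0, "ty": 0, "tz": -0.56, "spin": 0, "gripper": 0.1},
  {"tx": 0, "ty": 0, "tz": -0.56, "spin": 0, "gripper": 0.1},
])

```text
clock: 5.03
tool_pos: [0.5773, 0.0601, 0.4099]
orientation: [-0.001, 0.858, 0.514, -0.001]
force: [0.3, 0.1, -2.3]
finger_gap: 0.0289
grip_force: 41.1
```

```bash
python3 go.py .4655 .388 .41 -9.8
```

```text
clk 5.025 pos [0.5773 0.0601 0.4099] yawY -28.16 t [ 9.4550e-01 -1.0132e+00  3.0000e-04] spin -0.408 F [ 0.33  0.14 -2.35] gap 0.0289 z [-2.8e-03 -3.0e-04 -1.0e+00]
```

jog_arm([
  {"tx": 0.08, "ty": -0.08, "tz": 0, "spin": -0.1, "gripper": 0.1},
  {"tx": 0.2, "ty": -0.22, "tz": 0, "spin": -0.2, "gripper": 0.1},
  {"tx": 0.34, "ty": -0.36, "tz": 0, "spin": -0.3, "gripper": 0.1},
  {"tx": 0.48, "ty": -0.5, "tz": 0, "spin": -0.408, "gripper": 0.1},
  {"tx": 0.62, "ty": -0.64, "tz": 0, "spin": -0.408, "gripper": 0.1},
  {"tx": 0.76, "ty": -0.78, "tz": 0, "spin": -0.408, "gripper": 0.1},
  {"tx": 0.87, "ty": -0.92, "tz": 0, "spin": -0.408, "gripper": 0.1},
  {"tx": 0.935, "ty": -1.0, "tz": 0, "spin": -0.408, "gripper": 0.1},
  {"tx": 0.945, "ty": -1.0, "tz": 0, "spin": -0.408, "gripper": 0.1},
  {"tx": 0.945, "ty": -1.0, "tz": 0, "spin": -0.408, "gripper": 0.1},
])

```text
clock: 6.28
tool_pos: [0.4694, 0.3857, 0.4102]
orientation: [0.001, 0.765, 0.644, -0.001]
force: [0.2, -0.7, -2.6]
finger_gap: 0.0289
grip_force: 41.1
```

```bash
cat > c.py <<'E'
from h import *
for n in('top','side'):
    im,d,K,T=grab(n); np.savez(f'{n}1.npz',im=im,d=d,K=K,T=T); cv2.imwrite(f'pics/{n}1.png',im)
    W=cloud(d,K,T)
    if n=='side':
        m=(abs(W[...,0]-.4655)<.13)&(abs(W[...,1]-.388)<.15)&(W[...,2]>.2)&(W[...,2]<.45); P=W[m]; 
        for lo in np.arange(.2,.45,.02):
            q=P[(P[:,2]>=lo)&(P[:,2]<lo+.02)]
            if len(q)>5: print(lo.round(2),len(q),np.percentile(q[:,:2],[3,50,97],axis=0).round(3).tolist())
E
python3 go.py .4655 .388 .41 -9.8; python3 c.py
```

```text
clk 6.275 pos [0.4694 0.3857 0.4102] yawY -9.81 t [ 0.0064 -0.0171  0.0008] spin -0.0003 F [ 0.22 -0.68 -2.56] gap 0.0289 z [-7.0e-04 -2.1e-03 -1.0e+00]
0.26 53 [[0.433, 0.319], [0.457, 0.437], [0.467, 0.46]]
0.28 398 [[0.432, 0.32], [0.455, 0.347], [0.48, 0.461]]
0.3 442 [[0.431, 0.319], [0.456, 0.432], [0.484, 0.463]]
0.32 860 [[0.432, 0.319], [0.462, 0.429], [0.497, 0.462]]
0.34 163 [[0.443, 0.319], [0.469, 0.45], [0.495, 0.463]]
0.36 179 [[0.442, 0.319], [0.469, 0.45], [0.497, 0.462]]
0.38 197 [[0.443, 0.325], [0.475, 0.446], [0.498, 0.464]]
0.4 625 [[0.445, 0.333], [0.462, 0.412], [0.49, 0.442]]
0.42 527 [[0.44, 0.351], [0.461, 0.395], [0.487, 0.418]]
0.44 69 [[0.44, 0.382], [0.451, 0.39], [0.49, 0.398]]
```

View pics/side1.png

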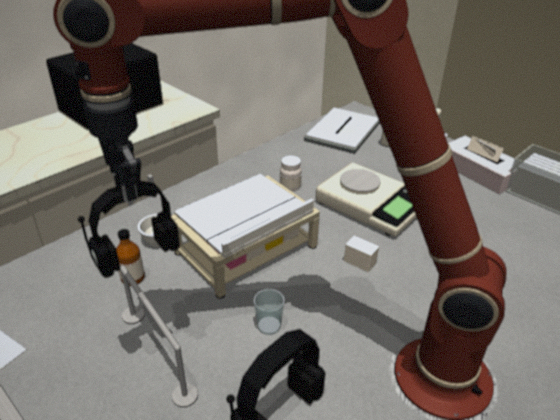

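The side view shows the headset held above the bar, cups at (103,250) and (165,232), with the bar running underneath from (125,270) to (180,350). I lower it.

jog_arm([
  {"tx": 0.006, "ty": -0.012, "tz": 0.06, "spin": 0, "gripper": 0.1},
  {"tx": 0.006, "ty": -0.012, "tz": 0.2, "spin": 0, "gripper": 0.1},
  {"tx": 0.006, "ty": -0.012, "tz": 0.35, "spin": 0, "gripper": 0.1},
  {"tx": 0.006, "ty": -0.012, "tz": 0.5, "spin": 0, "gripper": 0.1},
  {"tx": 0.006, "ty": -0.012, "tz": 0.65, "spin": 0, "gripper": 0.1},
  {"tx": 0.006, "ty": -0.012, "tz": 0.8, "spin": 0, "gripper": 0.1},
  {"tx": 0.006, "ty": -0.012, "tz": 0.92, "spin": 0, "gripper": 0.1},
  {"tx": 0.006, "ty": -0.012, "tz": 0.96, "spin": 0, "gripper": 0.1},
  {"tx": 0.006, "ty": -0.012, "tz": 0.97, "spin": 0, "gripper": 0.1},
  {"tx": 0.006, "ty": -0.012, "tz": 0.97, "spin": 0, "gripper": 0.1},
])

```text
clock: 7.62
tool_pos: [0.4673, 0.3889, 0.1699]
orientation: [-0.0, 0.765, 0.644, 0.001]
force: [0.3, -0.1, -1.6]
finger_gap: 0.0291
grip_force: 41.1
```

```bash
python3 go.py .4655 .388 .1564 -9.8
```

```text
clk 7.625 pos [0.4673 0.3889 0.1699] yawY -9.85 t [-0.005  -0.0064  0.0541] spin -0.001 F [ 0.27 -0.1  -1.56] gap 0.0291 z [ 0.0019  0.0018 -1.    ]
```

jog_arm([
  {"tx": 0, "ty": 0, "tz": 0.016, "spin": 0, "gripper": 0.1},
  {"tx": 0, "ty": 0, "tz": 0.032, "spin": 0, "gripper": 0.1},
  {"tx": 0, "ty": 0, "tz": 0.044, "spin": 0, "gripper": 0.1},
  {"tx": 0, "ty": 0, "tz": 0.044, "spin": 0, "gripper": 0.1},
])

```text
clock: 8.12
tool_pos: [0.4663, 0.3882, 0.1572]
orientation: [0.0, 0.765, 0.644, -0.0]
force: [0.4, -0.8, -2.3]
finger_gap: 0.0288
grip_force: 41.1
```

jog_arm([
  {"tx": 0, "ty": 0, "tz": 0.006, "spin": 0, "gripper": 0.1},
  {"tx": 0, "ty": 0, "tz": 0.012, "spin": 0, "gripper": 0.1},
  {"tx": 0, "ty": 0, "tz": 0.012, "spin": 0, "gripper": 0.1},
])

```text
clock: 8.5
tool_pos: [0.4666, 0.3886, 0.1559]
orientation: [0.0, 0.765, 0.644, 0.001]
force: [-0.6, -1.2, 4.4]
finger_gap: 0.0289
grip_force: 41.7
```

Contact with the bar: the force has turned upward. I open slowly at this height.

jog_arm([
  {"tx": 0, "ty": 0, "tz": 0, "spin": 0, "gripper": 0.3},
  {"tx": 0, "ty": 0, "tz": 0, "spin": 0, "gripper": 0.4},
  {"tx": 0, "ty": 0, "tz": 0, "spin": 0, "gripper": 0.5},
  {"tx": 0, "ty": 0, "tz": 0, "spin": 0, "gripper": 0.7},
  {"tx": 0, "ty": 0, "tz": 0, "spin": 0, "gripper": 0.9},
  {"tx": 0, "ty": 0, "tz": 0, "spin": 0, "gripper": 0.9},
  {"tx": 0, "ty": 0, "tz": 0, "spin": 0, "gripper": 0.9},
])

```text
clock: 9.38
tool_pos: [0.4665, 0.3885, 0.1546]
orientation: [-0.0, 0.765, 0.644, 0.0]
force: [0.5, 0.2, -0.2]
finger_gap: 0.0768
grip_force: 0.0
```

jog_arm([
  {"tx": 0, "ty": 0, "tz": -0.02, "spin": 0, "gripper": 0.9},
  {"tx": 0, "ty": 0, "tz": -0.08, "spin": 0, "gripper": 0.9},
  {"tx": 0, "ty": 0, "tz": -0.16, "spin": 0, "gripper": 0.9},
  {"tx": 0, "ty": 0, "tz": -0.3, "spin": 0, "gripper": 0.9},
  {"tx": 0, "ty": 0, "tz": -0.45, "spin": 0, "gripper": 0.9},
  {"tx": 0, "ty": 0, "tz": -0.55, "spin": 0, "gripper": 0.9},
  {"tx": 0, "ty": 0, "tz": -0.55, "spin": 0, "gripper": 0.9},
])

```text
clock: 10.25
tool_pos: [0.4671, 0.3898, 0.2957]
orientation: [-0.0, 0.765, 0.644, 0.003]
force: [-0.8, 0.8, 0.3]
finger_gap: 0.077
grip_force: 0.0
```

```bash
cat > c2.py <<'E'
from h import *
for n in('top','side'):
    im,d,K,T=grab(n); np.savez(f'{n}0.npz',im=im,d=d,K=K,T=T); cv2.imwrite(f'pics/{n}2.png',im)
E
python3 c2.py; python3 go.py .485 .029 .3 -5
python3 - <<'E'
from m import *
for n in A:
    P,c,m=box(n,.37,.56,.3,.48,.15,.2); k=c.max(1)<80; P=P[k]
    print(n,len(P),P[:,2].max(),rect(P[P[:,2]>.158]))
a,b=A['top'][0][100:240,100:400],A['side'][0][150:420,60:360]
f=lambda i,s:cv2.resize(i.astype(np.uint8),s,interpolation=cv2.INTER_CUBIC)
cv2.imwrite('pics/c2.png',cv2.convertScaleAbs(np.hstack([f(b,(400,360)),f(A['top'][0][110:230,200:340],(400,360))]),alpha=1.4,beta=15))
E
```

```text
clk 10.35 pos [0.4663 0.3882 0.2922] yawY -9.81 t [-1.4029  0.3186 -0.0309] spin -0.107 F [-0.53  0.16 -0.41] gap 0.0765 z [ 2.e-04 -2.e-04 -1.e+00]
hs [0.617 0.056 0.127]
decoy [0.177 0.282 0.199]
railA [0.619 0.38  0.003]
railB [0.347 0.412 0.006]
bal [ 0.494 -0.377  0.072]
line [ 0.545 -0.002  0.133]
sc [0.526 0.163 0.129]
mid [0.357 0.224 0.711]
top 42 0.163080885535402 (array([542.7, 375.3]), array([ 6.8, 23.2]), 72.7)
side 889 0.17553213046561433 (array([464.1, 386.8]), array([105.2,  33.8]), 78.4)
```

View pics/c2.png

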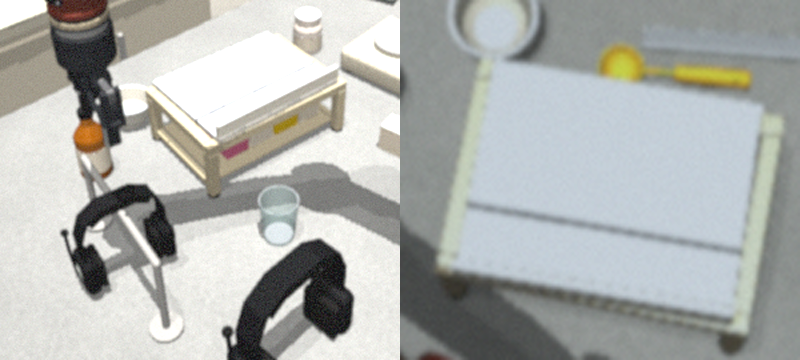

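The left panel shows the headset hanging by its crown on the bar at (115,195), clear of the gripper. The right panel shows the board with the score line from (470,205) to (745,245), and beige rails down both sides. Next I fit the shelf frame.

```bash
cat > s.py <<'E'
from m import *
def lsq(P):  # line fit x-like param
    c=P.mean(0); w=np.linalg.svd(P-c)[2][0]; w*=np.sign(w[0]); return c,w,np.degrees(np.arctan2(w[1],w[0]))
for n in A:
    im,W=A[n]
    for thr in (6,12,18):
        P,c,m=box(n,.44,.74,-.18,.22,.11,.128); k=(c[:,2]-c[:,0]>thr)&(c.mean(1)>90)
        P=P[k]
        a=np.radians(-5); ex=np.array([np.cos(a),np.sin(a)]); ey=np.array([-np.sin(a),np.cos(a)])
        o=np.array([.59,.0195]); q=np.c_[(P[:,:2]-o)@ex,(P[:,:2]-o)@ey]
        L=q[q[:,1]>.125]; R_=q[q[:,1]<-.125]; out=[]
        for S in(L,R_):
            if len(S)<20: out.append(len(S)); continue
            M=S[abs(S[:,0])<.09]; _,_,ang=lsq(M); out+= [len(S),'x',np.percentile(S[:,0],[1,4,96,99]).round(4).tolist(),'y',np.percentile(M[:,1],[3,97]).round(4).tolist(),'ang',round(ang,2)]
        print(n,thr,*out)
        if thr==12: print(rect(P))
# front edge: step profile of z along shelf x in board frame
im,W=A['top']
E
python3 s.py | grep -v '^[hdrbslm][a-z]* \[\|rail'
```

```text
top 6 116 x [-0.1008, -0.0218, 0.1016, 0.1051] y [0.1469, 0.1586] ang -1.47 134 x [-0.1041, -0.099, 0.0998, 0.1022] y [-0.16, -0.1438] ang 0.51
top 12 0 0
(array([700.6,  30.7]), array([0., 0.]), 0.0)
top 18 0 0
side 6 650 x [-0.1092, -0.1033, 0.103, 0.1086] y [0.1372, 0.1584] ang -0.79 188 x [-0.116, -0.1153, 0.0933, 0.1014] y [-0.1642, -0.1513] ang -0.59
side 12 628 x [-0.1093, -0.1021, 0.103, 0.1086] y [0.1372, 0.1584] ang -0.88 176 x [-0.116, -0.1154, 0.0935, 0.1015] y [-0.1643, -0.1525] ang -0.8
(array([586.2,  16.7]), array([324.2, 224.4]), 83.6)
side 18 606 x [-0.1064, -0.1007, 0.102, 0.1085] y [0.1372, 0.1585] ang -0.94 161 x [-0.116, -0.1153, 0.0949, 0.1016] y [-0.1645, -0.1535] ang -0.98
```

jog_arm([
  {"tx": -0.15, "ty": 0.03, "tz": 0, "spin": -0.1, "gripper": 0.9},
  {"tx": -0.35, "ty": 0.08, "tz": 0, "spin": -0.107, "gripper": 0.9},
  {"tx": -0.55, "ty": 0.12, "tz": 0, "spin": -0.107, "gripper": 0.8},
  {"tx": -0.75, "ty": 0.17, "tz": 0, "spin": -0.107, "gripper": 0.7},
  {"tx": -0.93, "ty": 0.22, "tz": 0, "spin": -0.107, "gripper": 0.7},
  {"tx": -1.0, "ty": 0.25, "tz": 0, "spin": -0.107, "gripper": 0.7},
])

```text
clock: 11.1
tool_pos: [0.4851, 0.1271, 0.2907]
orientation: [0.0, 0.739, 0.674, -0.002]
force: [0.3, 0.2, -0.3]
finger_gap: 0.0599
grip_force: 0.0
```

```bash
python3 go.py .485 .029 .23 -5
```

```text
clk 11.1 pos [0.4851 0.1271 0.2907] yawY -5.31 t [-0.3899  0.0367  0.2438] spin -0.0068 F [ 0.35  0.23 -0.32] gap 0.0599 z [-0.0031 -0.0029 -1.    ]
```

jog_arm([
  {"tx": -0.15, "ty": 0.02, "tz": 0, "spin": 0, "gripper": 0.7},
  {"tx": -0.3, "ty": 0.03, "tz": 0.05, "spin": 0, "gripper": 0.7},
  {"tx": -0.38, "ty": 0.037, "tz": 0.13, "spin": 0, "gripper": 0.7},
  {"tx": -0.38, "ty": 0.037, "tz": 0.2, "spin": 0, "gripper": 0.7},
  {"tx": -0.38, "ty": 0.037, "tz": 0.24, "spin": 0, "gripper": 0.7},
  {"tx": -0.38, "ty": 0.037, "tz": 0.24, "spin": 0, "gripper": 0.7},
  {"tx": -0.38, "ty": 0.037, "tz": 0.24, "spin": 0, "gripper": 0.7},
])

```text
clock: 11.98
tool_pos: [0.4867, 0.0365, 0.2325]
orientation: [0.0, 0.737, 0.676, 0.0]
force: [0.6, -0.4, -0.7]
finger_gap: 0.0604
grip_force: 0.0
```

```bash
python3 go.py .485 .029 .140 -5
python3 - <<'E'
from h import *
im,d,K,T=grab('wrist'); cv2.imwrite('pics/w1.png',im); np.savez('wrist1.npz',im=im,d=d,K=K,T=T)
E
```

```text
clk 11.975 pos [0.4867 0.0365 0.2325] yawY -4.95 t [-0.0307 -0.0045  0.37  ] spin 0.0011 F [ 0.58 -0.4  -0.73] gap 0.0604 z [ 8.e-04  4.e-04 -1.e+00]
```

View pics/w1.png

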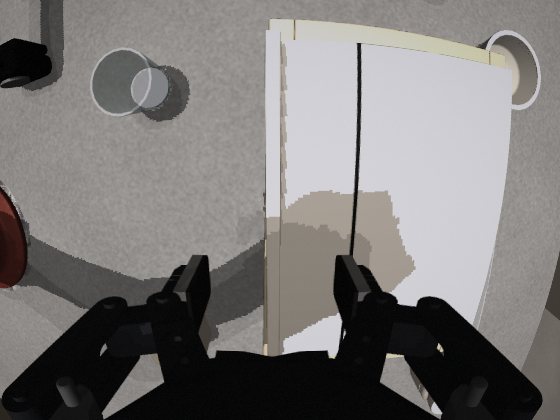

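The wrist view shows the lip at column 265–281, midway between the fingertips at columns 207 and 335. The score line is at column 357 and the left side rail's front corner is near (508,60). I descend and pinch.

jog_arm([
  {"tx": -0.03, "ty": -0.004, "tz": 0.1, "spin": 0, "gripper": 0.7},
  {"tx": -0.03, "ty": -0.004, "tz": 0.22, "spin": 0, "gripper": 0.7},
  {"tx": -0.03, "ty": -0.004, "tz": 0.32, "spin": 0, "gripper": 0.7},
  {"tx": -0.03, "ty": -0.004, "tz": 0.36, "spin": 0, "gripper": 0.7},
  {"tx": -0.03, "ty": -0.004, "tz": 0.368, "spin": 0, "gripper": 0.7},
  {"tx": -0.03, "ty": -0.004, "tz": 0.368, "spin": 0, "gripper": 0.7},
  {"tx": -0.03, "ty": -0.004, "tz": 0.368, "spin": 0, "gripper": 0.7},
])

```text
clock: 12.9
tool_pos: [0.4854, 0.0287, 0.1409]
orientation: [0.001, 0.737, 0.676, 0.001]
force: [1.2, -0.3, 0.1]
finger_gap: 0.0597
grip_force: 0.0
```

jog_arm([
  {"tx": 0, "ty": 0, "tz": 0, "spin": 0, "gripper": 0.4},
  {"tx": 0, "ty": 0, "tz": 0, "spin": 0, "gripper": 0.25},
  {"tx": 0, "ty": 0, "tz": 0, "spin": 0, "gripper": 0.15},
  {"tx": 0, "ty": 0, "tz": 0, "spin": 0, "gripper": 0},
  {"tx": 0, "ty": 0, "tz": 0, "spin": 0, "gripper": 0},
  {"tx": 0, "ty": 0, "tz": 0, "spin": 0, "gripper": 0},
  {"tx": 0, "ty": 0, "tz": 0, "spin": 0, "gripper": 0},
], grip_force=70)

```text
clock: 13.78
tool_pos: [0.4858, 0.0287, 0.1406]
orientation: [0.001, 0.737, 0.676, 0.001]
force: [2.7, -1.1, 5.7]
finger_gap: 0.0081
grip_force: 71.4
```

```bash
python3 go.py .485 .029 .140 -5
python3 - <<'E'
from h import *
for n in('top','side'):
    im,d,K,T=grab(n); np.savez(f'{n}0.npz',im=im,d=d,K=K,T=T)
E
python3 b.py 2>/dev/null| grep -E '^l'
```

```text
clk 13.775 pos [0.4858 0.0287 0.1406] yawY -5.0 t [ 0.001  -0.0033  0.0024] spin -0.0001 F [ 2.67 -1.14  5.66] gap 0.0081 z [ 2.4e-03  3.0e-04 -1.0e+00]
line [ 0.442 -0.005  0.563]
lip 137 [0.4815 0.0296 0.1589] 0.2787267683279874 85.15
line 115 [0.5491 0.0226 0.1314] 0.2821563321999837 85.03
lip 316 [0.481  0.0281 0.1576] 0.2804114040258421 84.98
line 25 [0.5544 0.0788 0.13  ] 0.1684985895103272 85.82
```

jog_arm([
  {"tx": 0, "ty": 0.02, "tz": 0, "spin": 0, "gripper": 0},
  {"tx": 0, "ty": 0.07, "tz": 0, "spin": 0, "gripper": 0},
  {"tx": 0, "ty": 0.13, "tz": 0, "spin": 0, "gripper": 0},
  {"tx": -0.005, "ty": 0.2, "tz": 0, "spin": 0, "gripper": 0},
  {"tx": -0.005, "ty": 0.27, "tz": 0, "spin": 0, "gripper": 0},
  {"tx": -0.005, "ty": 0.34, "tz": 0, "spin": 0, "gripper": 0},
  {"tx": -0.01, "ty": 0.41, "tz": 0, "spin": 0, "gripper": 0},
  {"tx": -0.01, "ty": 0.47, "tz": 0, "spin": 0, "gripper": 0},
  {"tx": -0.01, "ty": 0.52, "tz": 0, "spin": 0, "gripper": 0},
  {"tx": -0.01, "ty": 0.52, "tz": 0, "spin": 0, "gripper": 0},
])

```text
clock: 15.12
tool_pos: [0.5983, 0.0172, 0.1394]
orientation: [-0.011, 0.737, 0.676, -0.014]
force: [-26.8, 1.1, 25.3]
finger_gap: 0.008
grip_force: 80.5
```

```bash
python3 go.py .6192 .0164 .140 -5
python3 - <<'E'
from h import *
o=[]
for n in('top','side','wrist'):
    im,d,K,T=grab(n); np.savez(f'{n}0.npz',im=im,d=d,K=K,T=T); o.append(im)
f=lambda i,s:cv2.resize(i,s,interpolation=cv2.INTER_CUBIC)
cv2.imwrite('pics/c3.png',cv2.convertScaleAbs(np.vstack([np.hstack([f(o[0][90:230,200:340],(400,300)),f(o[1][150:300,140:340],(400,300))]),np.hstack([f(o[2][:210,280:],(400,300)),f(o[2],(400,300))])]),alpha=1.2,beta=10))
E
```

```text
clk 15.125 pos [0.5983 0.0172 0.1394] yawY -4.94 t [ 0.0041  0.0836 -0.0052] spin 0.0014 F [-26.78   1.1   25.34] gap 0.008 z [-0.0354 -0.002  -0.9994]
```

View pics/c3.png

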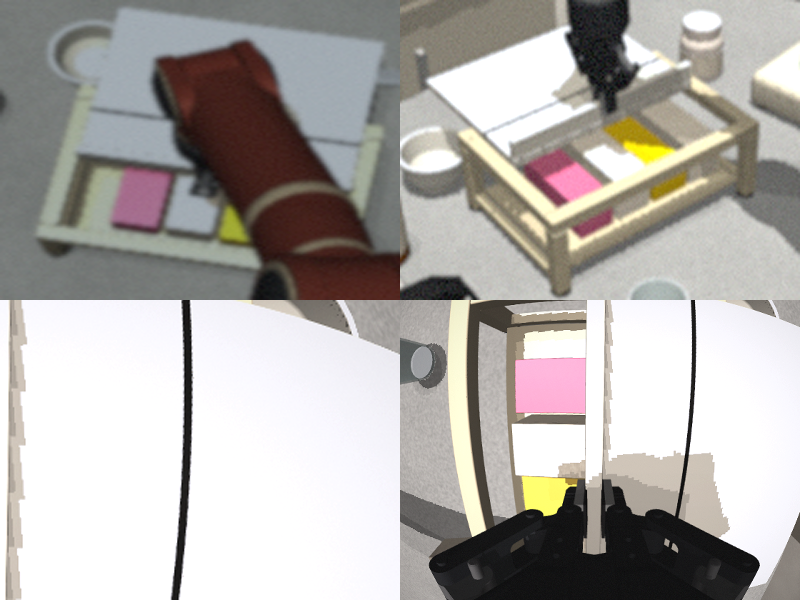

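The board is out by about 112 mm; the score line and rails are visible in all views. The wrist reads about 25 N downward push and a 2° tool lag. I'm checking the board's tilt and the remaining gap.

```bash
cat > t.py <<'E'
from m import *
def fitplane(n):
    P,c,m=box(n,.5,.9,-.2,.2,.09,.15); k=c.min(1)>130; P=P[k]
    for _ in range(4):
        G=np.c_[P[:,:2],np.ones(len(P))]; s=np.linalg.lstsq(G,P[:,2],rcond=None)[0]; r=P[:,2]-G@s; P=P[abs(r)<max(2*r.std(),.002)]
    print(n,len(P),'slope x,y',s[:2].round(4),'z@front',(s@[.8,0,1]).round(4),'z@.65',(s@[.65,.01,1]).round(4))
for n in A: fitplane(n)
a=np.radians(-5); ex=np.array([np.cos(a),np.sin(a)]); ey=np.array([-np.sin(a),np.cos(a)])
for n in A:
    P,c,m=box(n,.53,.75,-.15,.18,.12,.142); k=c.mean(1)<c.mean(1).max()*.45
    q=(P[k][:,:2]-[.59,.0195])@np.c_[ex,ey]; print(n,'dark n',len(q),'x pct',np.percentile(q[:,0],[10,30,50,70,90]).round(4),'y',np.percentile(q[:,1],[5,95]).round(3))
    P,c,m=box(n,.44,.74,-.2,.22,.112,.126); k=(c[:,2]-c[:,0]>5)&(c.mean(1)>80); q=(P[k][:,:2]-[.59,.0195])@np.c_[ex,ey]
    for S in (q[q[:,1]>.143],q[q[:,1]<-.143]):
        if len(S)>9: print('  rail',len(S),'x',np.percentile(S[:,0],[0.5,2,98,99.5]).round(4),'y',np.percentile(S[:,1],[2,98]).round(4))
E
python3 t.py | tail -n +9
python3 - <<'E'
from h import *
print(get_obs()['torque'].round(2))
E
```

```text
top 0 slope x,y [0. 0.] z@front 0.0 z@.65 0.0
side 2931 slope x,y [ 0.0375 -0.0129] z@front 0.1346 z@.65 0.1289
top dark n 74 x pct [0.0011 0.0019 0.0026 0.0031 0.0041] y [-0.009  0.126]
  rail 178 x [-0.0912 -0.0546  0.1072  0.1082] y [0.1435 0.1591]
  rail 178 x [-0.0192 -0.0158  0.1002  0.1015] y [-0.1609 -0.1445]
side dark n 303 x pct [0.0005 0.0023 0.0036 0.0049 0.0068] y [-0.131  0.093]
  rail 434 x [-0.1088 -0.1074  0.1042  0.1094] y [0.1433 0.1593]
  rail 220 x [-0.1151 -0.1128  0.0976  0.1018] y [-0.1624 -0.1433]
[-0.1   2.6  -0.25]
  ret = _var(a, axis=axis, dtype=dtype, out=out, ddof=ddof,
  arrmean = um.true_divide(arrmean, div, out=arrmean,
  ret = ret.dtype.type(ret / rcount)
```

The board's rear has dropped (slope 0.0375), so it is wedging. I relieve the push, raise the lip slightly to level it, and turn to the shelf's yaw.

jog_arm([
  {"tx": 0, "ty": -0.03, "tz": 0, "spin": 0, "gripper": 0},
  {"tx": 0, "ty": -0.05, "tz": -0.006, "spin": 0, "gripper": 0},
  {"tx": 0, "ty": -0.05, "tz": -0.012, "spin": 0.01, "gripper": 0},
  {"tx": 0, "ty": -0.05, "tz": -0.012, "spin": 0.02, "gripper": 0},
  {"tx": 0, "ty": -0.05, "tz": -0.012, "spin": 0.02, "gripper": 0},
])

```text
clock: 15.9
tool_pos: [0.6, 0.0163, 0.1419]
orientation: [-0.002, 0.742, 0.67, -0.002]
force: [-0.8, 1.4, -3.3]
finger_gap: 0.0083
grip_force: 70.3
```

```bash
cat > snap.py <<'E'
from h import *
for n in('top','side'):
    im,d,K,T=grab(n); np.savez(f'{n}0.npz',im=im,d=d,K=K,T=T)
o=get_obs(); print(o['torque'].round(2))
E
python3 go.py .6192 .0164 .140 -6; python3 snap.py; python3 t.py 2>/dev/null| grep side
```

```text
clk 15.9 pos [0.6    0.0163 0.1419] yawY -5.87 t [0.0081 0.0765 0.0072] spin 0.0029 F [-0.78  1.35 -3.28] gap 0.0083 z [-4.5e-03  4.0e-04 -1.0e+00]
[0.25 0.52 0.06]
side 2998 slope x,y [ 0.0297 -0.0154] z@front 0.1331 z@.65 0.1285
side dark n 284 x pct [0.0014 0.0032 0.0043 0.0054 0.0132] y [-0.121  0.134]
```

```bash
cat > p.py <<'E'
from h import *
def plane(f,x0,x1,thr=130):
    z=np.load(f); im=z['im'].astype(int); W=cloud(z['d'],z['K'],z['T'])
    m=(W[...,0]>x0)&(W[...,0]<x1)&(abs(W[...,1])<.17)&(W[...,2]>.11)&(W[...,2]<.148)&(im.min(2)>thr)
    m=cv2.erode(m.astype(np.uint8),np.ones((5,5)))>0; P=W[m]
    for _ in range(4):
        G=np.c_[P[:,:2],np.ones(len(P))]; s=np.linalg.lstsq(G,P[:,2],rcond=None)[0]; r=P[:,2]-G@s; P=P[abs(r)<max(2*r.std(),.003)]
    print(f,len(P),s[:2].round(4),'z mid',P[:,2].mean().round(4),'x',np.percentile(P[:,0],[2,98]).round(3), 'rms',r.std().round(4))
    for a in np.arange(x0,x1,.03):
        q=P[(P[:,0]>a)&(P[:,0]<a+.03)]
        if len(q)>20: print(a.round(2),np.median(q,0).round(4),end=';')
    print()
plane('side1.npz',.5,.72); plane('side0.npz',.62,.84); plane('top1.npz',.5,.72,90); plane('top0.npz',.62,.84,90)
E
python3 p.py
```

```text
side1.npz 3355 [-0.0014 -0.    ] z mid 0.1314 x [0.53  0.687] rms 0.0014
0.5 [ 0.5266 -0.058   0.132 ];0.53 [0.5448 0.0156 0.1314];0.56 [0.5748 0.0244 0.1314];0.59 [0.6045 0.0427 0.1314];0.62 [0.6357 0.0363 0.1313];0.65 [0.6644 0.0224 0.1313];0.68 [0.6863 0.0896 0.1312];
side0.npz 1613 [-0.0148  0.0019] z mid 0.1311 x [0.652 0.8  ] rms 0.0014
0.62 [ 0.6435 -0.1128  0.1322];0.65 [0.6664 0.0813 0.1321];0.68 [0.6969 0.0652 0.1314];0.71 [0.7244 0.0638 0.1311];0.74 [0.7551 0.0511 0.1307];0.77 [0.7845 0.0385 0.1303];0.8 [0.8045 0.1078 0.13  ];
top1.npz 4595 [-0.001   0.0018] z mid 0.1311 x [0.51 0.69] rms 0.0027
0.5 [0.5183 0.0191 0.131 ];0.53 [0.5413 0.0272 0.1312];0.56 [0.5767 0.0145 0.1311];0.59 [0.605  0.0145 0.1311];0.62 [0.6345 0.0313 0.1314];0.65 [0.6638 0.0211 0.1311];0.68 [0.6868 0.077  0.1309];
top0.npz 2344 [-0.0153  0.0027] z mid 0.1306 x [0.631 0.805] rms 0.0028
0.62 [0.6374 0.0966 0.1323];0.65 [0.6637 0.0852 0.1311];0.68 [ 0.6959 -0.0663  0.1309];0.71 [ 0.7265 -0.0667  0.1304];0.74 [ 0.7564 -0.0571  0.1303];0.77 [0.785  0.0113 0.1298];0.8 [0.8048 0.0707 0.1285];
```

jog_arm([
  {"tx": 0, "ty": 0.01, "tz": 0.003, "spin": 0, "gripper": 0},
  {"tx": 0, "ty": 0.03, "tz": 0.003, "spin": 0, "gripper": 0},
  {"tx": 0, "ty": 0.05, "tz": 0.003, "spin": 0, "gripper": 0},
  {"tx": 0, "ty": 0.07, "tz": 0.003, "spin": 0, "gripper": 0},
  {"tx": 0, "ty": 0.085, "tz": 0.003, "spin": 0, "gripper": 0},
  {"tx": 0, "ty": 0.085, "tz": 0.003, "spin": 0, "gripper": 0},
  {"tx": 0, "ty": 0.085, "tz": 0.003, "spin": 0, "gripper": 0},
])

```text
clock: 16.88
tool_pos: [0.6225, 0.0137, 0.1422]
orientation: [-0.0, 0.743, 0.67, -0.0]
force: [0.4, -0.2, -6.2]
finger_gap: 0.0083
grip_force: 70.2
```

```bash
python3 go.py .6295 .0134 .140 -6; python3 snap.py; python3 p.py | grep 0.npz
python3 - <<'E'
from h import *
im=np.load('side0.npz')['im']; t=np.load('top0.npz')['im']
f=lambda i,s:cv2.resize(i,s,interpolation=cv2.INTER_CUBIC)
cv2.imwrite('pics/c4.png',cv2.convertScaleAbs(np.hstack([f(im[170:260,150:250],(400,360)),f(t[90:210,200:340],(400,360))]),alpha=1.2,beta=10))
E
```

```text
clk 16.875 pos [0.6225 0.0137 0.1422] yawY -5.9 t [0.0017 0.0281 0.0088] spin 0.0022 F [ 0.43 -0.23 -6.24] gap 0.0083 z [-6.e-04  0.e+00 -1.e+00]
[0.02 0.56 0.05]
side0.npz 1348 [-0.0167  0.0016] z mid 0.131 x [0.68  0.821] rms 0.0014
top0.npz 2124 [-0.0162  0.0048] z mid 0.1305 x [0.649 0.826] rms 0.0027
```

View pics/c4.png

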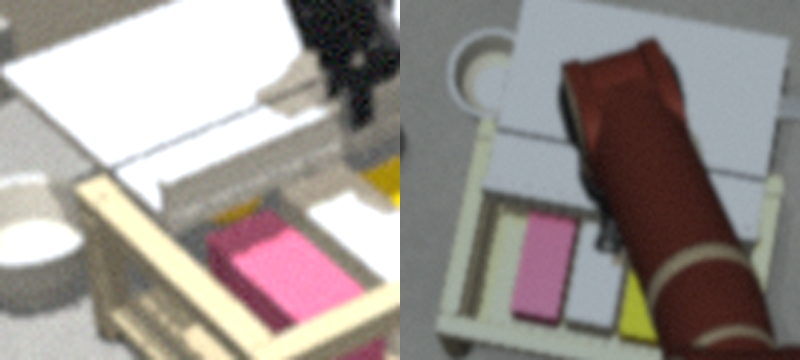

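Side crop: the line's left end is at (112,165), and the shelf's front-left corner is at about (75,187). Top crop: the line runs from (500,130) to (760,180), with the shelf's front corners at about (480,118) and (780,178). I'm measuring this more precisely with sub-pixel fits.

```bash
cat > l.py <<'E'
from h import *
a=np.radians(-6.2); ex=np.array([np.cos(a),np.sin(a)]); ey=np.array([-np.sin(a),np.cos(a)]); o=np.array([.59,.0195])
def sampler(f,zp):
    z=np.load(f); T,K=z['T'],z['K']; g=cv2.GaussianBlur(z['im'],(0,0),.7).astype(np.float32)
    def s(x,y):
        P=np.stack([o[0]+x*ex[0]+y*ey[0],o[1]+x*ex[1]+y*ey[1],np.full_like(x,zp),np.ones_like(x)],-1)@T.T
        u=(K[0,0]*P[...,0]/-P[...,2]+K[0,2]).astype(np.float32); v=(-K[1,1]*P[...,1]/-P[...,2]+K[1,2]).astype(np.float32)
        return cv2.remap(g,u,v,cv2.INTER_CUBIC)
    return s
for n in('top0.npz','side0.npz'):
    x=np.arange(.04,.14,.0005); S=sampler(n,.132)
    print(n,'line (y:x)',end=' ')
    for y in(.13,.12,.11,.10,.09,-.10,-.12):
        X,Y=np.meshgrid(x,y+np.arange(-.004,.005,.002)); p=S(X,Y).mean(2).mean(0); p=p-cv2.GaussianBlur(p[None],(0,0),20)[0]; i=p[20:-20].argmin()+20; print(y,x[i].round(4),int(p[i]),end='; ')
    S=sampler(n,.12); print()
    for y in(.147,.151,.155,-.151,-.155,-.159):
        X,Y=np.meshgrid(x,y+np.arange(-.002,.003,.001)); p=S(X,Y).mean(0); p=cv2.GaussianBlur(p,(0,0),1,sigmaY=4); gg=np.linalg.norm(np.gradient(p,axis=0),axis=1); i=gg[10:-10].argmax()+10; print('edge',y,x[i].round(4),gg[i].round(1),end='; ')
    print()
E
python3 l.py
```

```text
top0.npz line (y:x) 0.13 0.0955 -20; 0.12 0.096 -19; 0.11 0.0955 -19; 0.1 0.0955 -20; 0.09 0.096 -19; -0.1 0.0965 -19; -0.12 0.0965 -19; 
edge 0.147 0.1205 1.2; edge 0.151 0.1205 1.2; edge 0.155 0.1205 1.4; edge -0.151 0.1075 3.6; edge -0.155 0.107 3.0; edge -0.159 0.1055 1.7; 
side0.npz line (y:x) 0.13 0.0975 -28; 0.12 0.098 -23; 0.11 0.0555 -26; 0.1 0.098 -25; 0.09 0.055 -25; -0.1 0.097 -44; -0.12 0.099 -20; 
edge 0.147 0.109 6.8; edge 0.151 0.109 6.7; edge 0.155 0.108 4.7; edge -0.151 0.08 5.7; edge -0.155 0.077 5.3; edge -0.159 0.0765 6.5;
```

jog_arm([
  {"tx": 0, "ty": 0, "tz": 0.006, "spin": 0, "gripper": 0},
  {"tx": 0, "ty": 0.01, "tz": 0.009, "spin": 0, "gripper": 0},
  {"tx": 0, "ty": 0.025, "tz": 0.009, "spin": 0, "gripper": 0},
  {"tx": 0, "ty": 0.04, "tz": 0.009, "spin": 0, "gripper": 0},
  {"tx": 0, "ty": 0.046, "tz": 0.009, "spin": 0, "gripper": 0},
  {"tx": 0, "ty": 0.046, "tz": 0.009, "spin": 0, "gripper": 0},
  {"tx": 0, "ty": 0.046, "tz": 0.009, "spin": 0, "gripper": 0},
])

```text
clock: 17.85
tool_pos: [0.6339, 0.0131, 0.1409]
orientation: [-0.0, 0.742, 0.67, 0.0]
force: [-5.1, 0.2, 2.9]
finger_gap: 0.0085
grip_force: 71.2
```

```bash
python3 go.py .6335 .0134 .140 -6; python3 snap.py; python3 p.py | grep 0.npz; python3 l.py
```

```text
clk 17.85 pos [0.6339 0.0131 0.1409] yawY -5.88 t [ 0.0009 -0.0018  0.0035] spin 0.0028 F [-5.11  0.23  2.93] gap 0.0085 z [-2.e-04  5.e-04 -1.e+00]
[0.16 1.23 0.03]
side0.npz 1435 [-0.0031  0.0004] z mid 0.1312 x [0.686 0.824] rms 0.0014
top0.npz 1978 [-0.0049  0.0025] z mid 0.1309 x [0.656 0.829] rms 0.0027
top0.npz line (y:x) 0.13 0.107 -20; 0.12 0.107 -21; 0.11 0.107 -19; 0.1 0.1075 -19; 0.09 0.1075 -18; -0.1 0.108 -19; -0.12 0.108 -20; 
edge 0.147 0.1205 1.3; edge 0.151 0.084 1.2; edge 0.155 0.1205 1.3; edge -0.151 0.1075 3.7; edge -0.155 0.107 3.0; edge -0.159 0.1055 1.7; 
side0.npz line (y:x) 0.13 0.1085 -21; 0.12 0.1085 -24; 0.11 0.109 -25; 0.1 0.0645 -25; 0.09 0.065 -24; -0.1 0.1095 -46; -0.12 0.111 -19; 
edge 0.147 0.11 8.2; edge 0.151 0.11 7.7; edge 0.155 0.1085 5.3; edge -0.151 0.088 5.9; edge -0.155 0.087 7.0; edge -0.159 0.087 7.1;
```

Line and edge agree within about 1 mm in both cameras, the board is level to about 0.004 rad, and it rests on the rail. I hold briefly, then check once more.

jog_arm([
  {"tx": 0, "ty": 0, "tz": 0, "spin": 0, "gripper": 0},
  {"tx": 0, "ty": 0, "tz": 0, "spin": 0, "gripper": 0},
  {"tx": 0, "ty": 0, "tz": 0, "spin": 0, "gripper": 0},
  {"tx": 0, "ty": 0, "tz": 0, "spin": 0, "gripper": 0},
])

```text
clock: 18.45
tool_pos: [0.6339, 0.0131, 0.1409]
orientation: [-0.0, 0.742, 0.67, 0.0]
force: [-6.3, -0.2, 3.4]
finger_gap: 0.0083
grip_force: 71.2
```

```bash
python3 snap.py; python3 l.py | grep line; python3 -c "
import numpy as np,cv2
cv2.imwrite('pics/fin.png',cv2.convertScaleAbs(np.load('side0.npz')['im'],alpha=1.3,beta=10))"
```

```text
[ 0.15  1.21 -0.03]
top0.npz line (y:x) 0.13 0.107 -20; 0.12 0.107 -21; 0.11 0.107 -19; 0.1 0.107 -20; 0.09 0.1075 -19; -0.1 0.108 -18; -0.12 0.108 -20; 
side0.npz line (y:x) 0.13 0.1085 -21; 0.12 0.1085 -25; 0.11 0.109 -25; 0.1 0.065 -25; 0.09 0.065 -24; -0.1 0.11 -46; -0.12 0.111 -19;
```

View pics/fin.png

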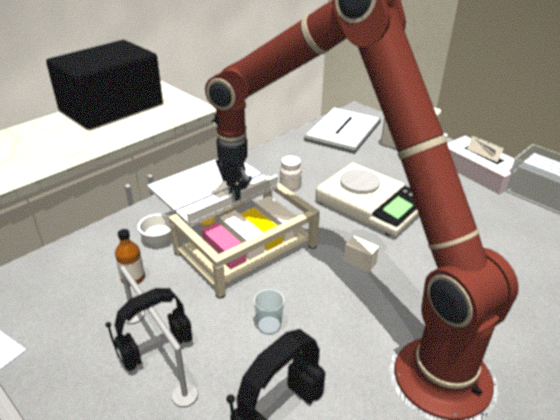

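The headset hangs on the bar at (150,300). The board is held level with its line at the shelf's front edge, near (180,210), and the bystanders have not moved. I hand in the job.

```bash
python3 -c "
from bench import finish_job
print(finish_job())"
```

```text
the job is handed in; nothing more can be done
None
```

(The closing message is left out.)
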